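# Close the degassing chamber gently and pull a vacuum

## Robot

A 6-joint arm with a two-finger parallel gripper is mounted at the origin on a cart in front of the work surface, level with it; the furniture and walls round the work are solid. World frame = base frame: x ahead of the robot, y to its left, z up, the work surface at z = 0. Lengths are in m, angles in degrees, forces in N, time in s.
With the tool pointing down it reaches from about 0.275 to 0.85 m from the base axis. Payload 5.2 kg.
Tool frame: the origin (TCP) lies at the very end of the fingers, on their centre line; the grasp point (between the pads) lies 19 mm behind it; z points along the fingers, y is the line along which they close (so a half turn about z gives the same grasp; the last joint's range is limited). The gripper opens to 85 mm and grips with 20 to 120 N. Pads are 22 mm wide; open, the fingers measure 114 mm over their backs; the gripper's body (76 mm by 85 mm) begins 54 mm behind the grasp point. The pads swing forward as they close: fully open they stand 13 mm farther back than shut.
Start: joints at [53.755, 14.817, 87.949, -0, 77.235, -11.62], TCP at [0.229, 0.5, 0.231] pointing down, gripper open.
Joint ranges: [-179.93, 179.93], [-52.35, 119.4], [10.71, 147.94], [-69.91, 249.91], [12.55, 155.21], [-178.61, 178.61]. Speed limits (degrees/s): [147.25, 147.25, 180, 180, 180, 180].

## Interface

Orientations are given as a 3x3 rotation matrix whose columns are the frame's x, y, z axes.
In Python, from bench import telemetry, vision, arm gives the robot as it stands.
- The arm moves only by the shell command python3 -m creep 'ROWS' [OPENING] [FORCE]. ROWS is JSON, a list of rows, each an object of numbers: "dx", "dy", "dz": the shift along the tool's x, y, z in m; "twist": the turn about the tool's z in rad. In form: [{"dx": .., "dy": .., "dz": .., "twist": ..}, ...]. A call has 1 to 8 rows; each row is the pose to reach, as a shift and turn from the pose commanded when the call began, along the tool's axes at that moment; what a row does not reach only later rows make up. A row lasts 1/8 s, in which the tool goes at most 62.5 mm and 10.7 degrees, less where a joint would pass 70% of its speed; a pose out of reach is approached as far as the arm can. A call with a gripper value outside its range is refused whole. OPENING is the opening, from -1 (shut) to 1 (fully open), set as the call begins (- or left out, the last holds). The fingers move at their own pace and stop on an object; FORCE is the grip in N (left out, the last holds). Time passes only in rows, so rows that repeat a pose let the fingers close. It gives the time, the measured TCP pose, the force, the opening and the grip force at its end, in the units of the state.
- telemetry.get_state(): the state, without advancing time (a new reading comes with each control period).
- vision.camera(name): name is "scene" or "top" or "wrist"; returns a dict with "pixels" (480x640x3 uint8, blue, green, red), "mtx" (3x3 intrinsics, pixels), "dist" ([k1, k2, p1, p2, k3] as OpenCV has them; the pictures are not rectified), "world_from_camera" (4x4, takes a point from camera to world coordinates). Camera axes: x right, y up, looking along -z (the intrinsics and any distortion apply to the point x, -y, -z); pixel columns grow to the right and rows downward; lengths in m; the calibration is good to about 2 mm. A picture is of the moment at which its call begins. There is no depth.
- arm.sign_off(): hands the job in; it is judged then, once.
The state is a dict: "time": time; "joints": joint angles; "joint_vel": joint speeds; "joint_efforts": joint torques, N m; "eef_pos": TCP position; "ee_rot": TCP orientation; "force": force on the tool from outside, world axes, zero at the start; "wrist_torque": the same for the moment, N m; "opening": opening from 0.0 (shut) to 1.0 (fully open); "grasp_force": force on a finger pad.
Only numpy, scipy, OpenCV 4.12 (cv2) and the standard library are available. Lean on these libraries where they do the work, as an engineer would, in place of code of your own. Each camera call takes 0.05 s, during which the arm holds its last target. There are 200 camera calls.

## Task

Set the sample tin down upright on the floor of the open chamber, then bring the heavy hinged cover down gently until it is fully shut, without letting it fall or slam. Only once it is shut, push the valve's spring-centred lever over towards the chamber as far as it goes, hold it there for about two seconds and let it spring back upright. Do not disturb the jar that stands nearby.

Things in the scene. Friction and masses are not known exactly. Their poses are not given: they have to be found in the camera images.
- chamber: Open-topped aluminium box, fixed to the worktop, 170 (its x) x 190 (its y) x 88 mm high, walls 8 mm, inside 154 x 174 mm, inner floor 8 mm above the worktop. Origin: centre of its underside. At yaw 0 its front (-x, with a round dial gauge) faces the robot; its cover is hinged on its +y (left) wall.
- cover (a joint): Hinge of the cover, rad: 0 = shut, flat on the rim; it grows as the cover opens upwards towards the chamber's +y; 1.57 = upright, 1.95 = open stop. It starts about upright or leaning a little back, held there only by hinge friction; once pulled below about 1.3 it falls shut by its own weight (about 0.85 kg, it varies) and slams unless it is held all the way down.
- cover_hinge (a point): Centre of the hinge line of the cover, fixed: 101 mm to the chamber's +y and 98 mm above the worktop. The hinge line runs along the chamber's x. The cover is a plate 170 x 190 x 16 mm (aluminium frame, clear window) reaching from 6 mm to 196 mm from the hinge line, the hinge line lying half-way through its thickness.
- cover_bar (a point): Middle of the cover's handle, a round steel bar 14 mm thick and 140 mm long along the chamber's x, parallel to the hinge and 236 mm from it. It stands 40 mm (centre) off the cover's free edge in the plane of the cover, on two arms 10 mm wide, 130 mm apart. When the cover is upright the bar is on top, when shut it is at the chamber's -y side 98 mm above the worktop. A round bar turns in the grip, so it can be held from above all the way.
- valve: Hand valve fixed to the worktop to the left of the chamber: grey block on a steel base plate 85 x 70 mm, 60 mm high, with an upright lever. Origin: centre of its underside. Its -y axis points roughly to the chamber.
- lever (a joint): Lever of the valve, rad: 0 = upright (spring-centred), positive = leaning along the valve's -y, towards the chamber, stop at 0.6; negative = away from it, stop at -0.6. Spring 0.8 N m/rad: about 5 N at the ball for the full stroke; it springs back when let go. Its pivot lies 52 mm above the worktop, its axis along the valve's x.
- lever_ball (a point): Centre of the black ball knob, 32 mm across, at the top of the lever (10 mm rod), 105 mm from the pivot; 157 mm above the worktop when upright.
- tin_center (a point): Centre of the sample tin, loose: closed round white tin 60 mm across and 70 mm tall with a lid rim 62 mm across (top 11 mm), 0.13 kg, standing on the worktop to the right of the chamber. Its z axis points up.
- bean_jar: Bystander: round jar with a dark screw cap, 66 mm across and 108 mm tall, behind the tin. Origin: centre of its underside. To be left alone.
Mind the look-alikes: they are no part of the job. There is more than one size of the part that bears tin_center; the job needs the larger.

How it is judged:
By the outcome, as a careful person would: the job done as asked, in the order asked, and still so for the second after the job is handed in, with the robot touching nothing.
It also fails if it takes over 72 s, if anything falls off the work surface, if the arm or the gripper's body presses on something with over 40 N, if the wrist force passes 120 N, or if a joint passes its speed limit or range.

## Working session

There is one attempt and no reset: what is moved stays moved. The work goes in short steps, Python scripts to look and compute and a shell command to move; the robot and the scene stay as the last step left them, time stands still between calls to the robot, and variables do not carry over. Pictures are saved under pics/ and viewed, at most 10 in all, crops included, and the job is handed in when it is done.

```bash
mkdir -p pics; ls; cat > h.py <<'E'
import numpy as np, cv2
from bench import telemetry, vision
def cam(n,save=None):
    c=vision.camera(n)
    if save: cv2.imwrite(save,c["pixels"])
    return c
def ray(c,uv):
    p=cv2.undistortPoints(np.array([[uv]],float),np.array(c["mtx"]),np.array(c["dist"]))[0,0]
    T=np.array(c["world_from_camera"]); d=T[:3,:3]@np.array([p[0],-p[1],-1.]); return T[:3,3],d/np.linalg.norm(d)
def onz(c,uv,z):
    o,d=ray(c,uv); return o+d*(z-o[2])/d[2]
def proj(c,P):
    T=np.linalg.inv(np.array(c["world_from_camera"])); q=T[:3,:3]@np.array(P,float)+T[:3,3]
    return cv2.projectPoints(np.array([[q[0],-q[1],-q[2]]]),np.zeros(3),np.zeros(3),np.array(c["mtx"]),np.array(c["dist"]))[0].ravel()
def tri(c1,u1,c2,u2):
    o1,d1=ray(c1,u1);o2,d2=ray(c2,u2)
    s=np.linalg.lstsq(np.c_[d1,-d2],o2-o1,rcond=None)[0]; a=o1+s[0]*d1;b=o2+s[1]*d2
    return (a+b)/2,np.linalg.norm(a-b)
E
python3 - <<'E'
from h import *
for n in("scene","top"):
    c=cam(n,f"pics/{n}0.png"); print(n,np.round(np.array(c["world_from_camera"]),3).tolist(),c["dist"])
s=telemetry.get_state(); print(s)
E
```

```text
pics
scene [[0.797, 0.462, -0.389, 0.126], [-0.604, 0.601, -0.523, -0.501], [-0.008, 0.652, 0.758, 0.954], [0.0, 0.0, 0.0, 1.0]] [-0.01635321  0.          0.          0.          0.        ]
top [[0.001, 0.996, -0.094, 0.44], [-1.0, -0.002, -0.028, 0.07], [-0.028, 0.094, 0.995, 1.24], [0.0, 0.0, 0.0, 1.0]] [-0.10521268  0.          0.          0.          0.        ]
{'time': 0.1, 'joints': array([ 5.37539494e+01,  1.48565483e+01,  8.80044331e+01,  5.36057164e-04,
        7.72337903e+01, -1.16190912e+01]), 'joint_vel': array([ 0.05579605, -0.14943976, -0.15906731, -0.01447542, -0.00724172,
       -0.01953772]), 'joint_efforts': array([ 3.60374121e-03, -4.46968746e+01, -2.91247272e+01, -2.69231587e-04,
        6.19518818e-03, -3.09427470e-06]), 'eef_pos': array([0.22888129, 0.49960357, 0.23054668]), 'ee_rot': array([[-9.09039103e-01,  4.16709658e-01, -9.85339526e-04],
       [ 4.16710682e-01,  9.09038196e-01, -1.32859506e-03],
       [ 3.42072873e-04, -1.61834637e-03, -9.99998632e-01]]), 'force': array([-0.63907534, -0.06212532, -0.63992437]), 'wrist_torque': array([ 0.0021745 , -0.04579478, -0.00044654]), 'grasp_force': 0.0, 'opening': 0.9980343903788661}
```

View pics/scene0.png

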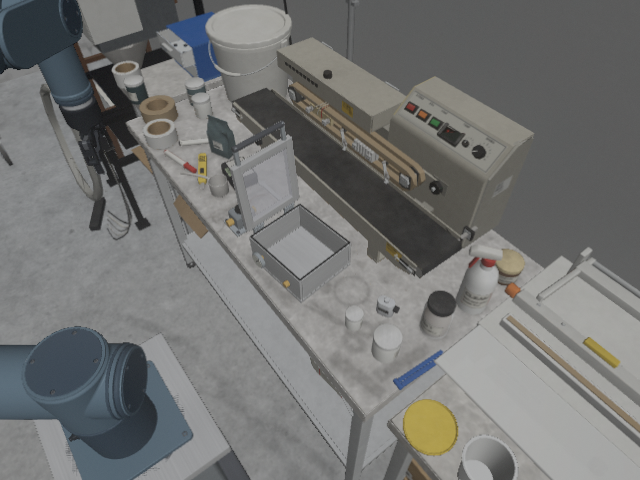

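View pics/top0.png

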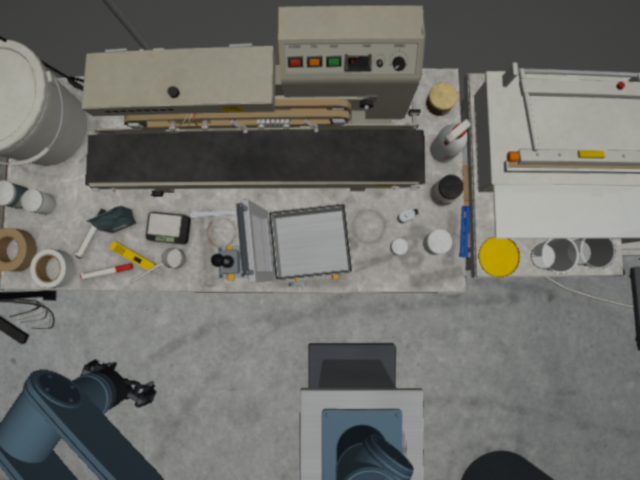

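Scene: the large white tin is at (387,343) and the small one at (355,318). The jar is at (438,313), the chamber at (300,250), the open cover at (268,180) and the valve near (235,195). Top: the tins are at (438,241) large and (400,246) small, the jar at (447,189), and the black lever ball at (222,260). The larger tin fits the description (60 mm), so I'll confirm it with enlarged crops.

```bash
python3 - <<'E'
from h import *
a=cv2.imread("pics/top0.png")[180:300,200:470]; cv2.imwrite("pics/topc.png",cv2.resize(a,None,fx=2.9,fy=2.9,interpolation=cv2.INTER_CUBIC))
a=cv2.imread("pics/scene0.png")[110:370,200:460]; cv2.imwrite("pics/scc.png",cv2.resize(a,None,fx=2.3,fy=2.3,interpolation=cv2.INTER_CUBIC))
E
```

```text
(no output)
```

View pics/topc.png

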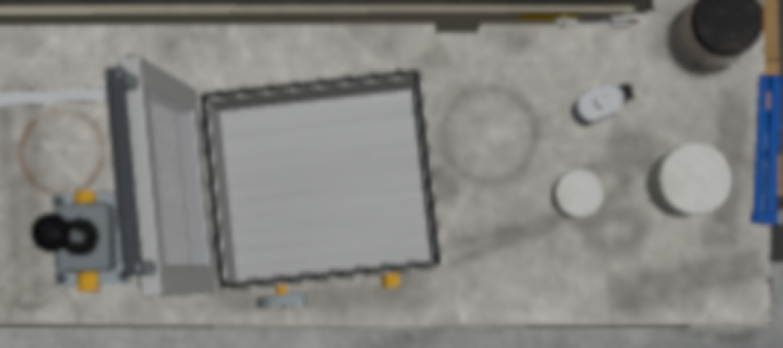

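View pics/scc.png

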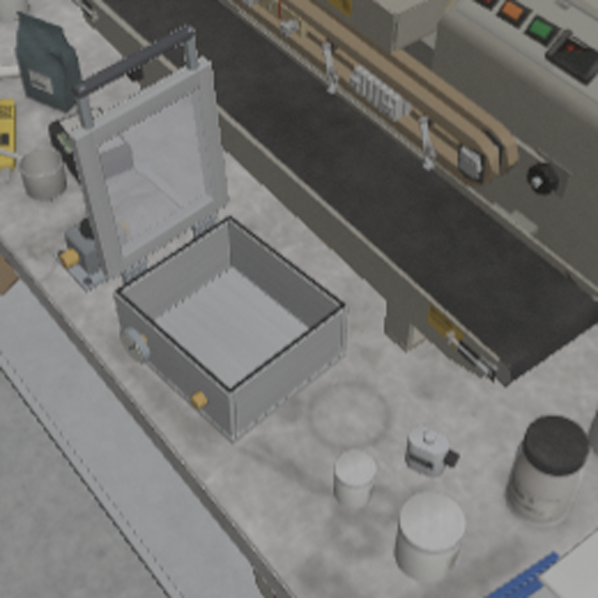

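```bash
python3 - <<'E'
from h import *
t=cam("top");s=cam("scene")
T=lambda x,y:(200+x/2.9,180+y/2.9)
S=lambda x,y:(200+x/2.3,110+y/2.3)
P=np.array([onz(t,T(*p),.088) for p in[(203,97),(418,71),(438,263),(222,284)]]);print("rim top\n",P.round(4), np.linalg.norm(np.roll(P,-1,0)-P,axis=1).round(4),P.mean(0).round(4))
P2=np.array([onz(s,S(*p),.088) for p in[(230,219),(344,306),(232,388),(118,292)]]);print("rim scene\n",P2.round(4), np.linalg.norm(np.roll(P2,-1,0)-P2,axis=1).round(4),P2.mean(0).round(4))
for Q in(P,P2):
    x=Q[0]-Q[3]+Q[1]-Q[2]; y=Q[0]-Q[1]+Q[3]-Q[2]; print("yaw",np.degrees([np.arctan2(x[1],x[0]),np.arctan2(-y[0],y[1])]))
print("tin",onz(t,T(692,179),.07).round(4),onz(s,S(431,521),.07).round(4))
print("small",onz(t,T(579,193),.05).round(4))
print("jar",onz(t,T(727,24),.108).round(4),onz(s,S(556,444),.108).round(4))
print("ball",onz(t,T(50,232),.157).round(4),"boot",onz(t,T(78,236),.062).round(4), tri(t,T(50,232),s,S(87,230)))
print("bar",tri(t,T(117,70),s,S(192,33)),tri(t,T(137,275),s,S(80,92)))
for m in(P,P2):print(m.mean(0))
E
```

```text
rim top
 [[0.5977 0.2274 0.088 ]
 [0.6192 0.0449 0.088 ]
 [0.4571 0.0288 0.088 ]
 [0.4395 0.2098 0.088 ]] [0.1838 0.1629 0.1818 0.1592] [0.5284 0.1277 0.088 ]
rim scene
 [[0.5995 0.2225 0.088 ]
 [0.6198 0.0433 0.088 ]
 [0.4635 0.0288 0.088 ]
 [0.4402 0.2062 0.088 ]] [0.1803 0.1569 0.1789 0.1601] [0.5307 0.1252 0.088 ]
yaw [5.99698373 6.15570198]
yaw [5.57681847 6.97711522]
tin [ 0.5284 -0.1892  0.07  ] [ 0.5283 -0.1947  0.07  ]
small [ 0.518 -0.095  0.05 ]
jar [ 0.6554 -0.2135  0.108 ] [ 0.6577 -0.2193  0.108 ]
ball [0.4803 0.3397 0.157 ] boot [0.4804 0.3386 0.062 ] (array([0.48700394, 0.373505  , 0.01760214]), np.float64(0.0034352695623805175))
bar (array([0.58486509, 0.25208973, 0.33024474]), np.float64(0.003744571105939137)) (array([0.44818497, 0.23496792, 0.33525545]), np.float64(0.006224576979486225))
[0.52836445 0.12772763 0.088     ]
[0.53074092 0.12519541 0.088     ]
```

Rim size (about 180 x 160 mm along the dark inner line) and the bar, 236 mm from the hinge, both fit. Chamber centre is (0.5295, 0.1265) with yaw 6.1°. The tin is the larger of the two, at (0.528, -0.192), ball at (0.480, 0.340). Moving to the tin.

```bash
cat >> h.py <<'E'
C=np.array([.5295,.1265]); YAW=np.radians(6.1)
def ch(x,y): 
    c,s=np.cos(YAW),np.sin(YAW); return C+[c*x-s*y,s*x+c*y]
def go(x,y,z,yaw=YAW):
    s=telemetry.get_state();R=np.array(s["ee_rot"]);d=R.T@(np.array([x,y,z])-s["eef_pos"])
    a=np.arctan2(-R[0,1],R[1,1]); tw=-((yaw-a+np.pi/2)%np.pi-np.pi/2)
    print("to",np.round([x,y,z],4),"d",d.round(4),"twist",round(tw,4))
def st():
    s=telemetry.get_state();print("t",s["time"],"p",s["eef_pos"].round(4),"F",s["force"].round(1),"op",round(s["opening"],3),"g",round(s["grasp_force"],1),"j",s["joints"].round(0))
E
python3 - <<'E'
from h import *
go(.33,.15,.235);go(.52,-.19,.20)
E
```

```text
to [0.33  0.15  0.235] d [-0.2376 -0.2758 -0.004 ] twist -0.5363
to [ 0.52 -0.19  0.2 ] d [-0.552  -0.5057  0.0312] twist -0.5363
```

```bash
python3 -m creep '[{"dx":-0.12,"dy":-0.14,"dz":-0.01,"twist":-0.27},{"dx":-0.238,"dy":-0.276,"dz":-0.01,"twist":-0.536},{"dx":-0.238,"dy":-0.276,"dz":-0.01,"twist":-0.536},{"dx":-0.238,"dy":-0.276,"dz":-0.01,"twist":-0.536},{"dx":-0.238,"dy":-0.276,"dz":-0.01,"twist":-0.536},{"dx":-0.238,"dy":-0.276,"dz":-0.01,"twist":-0.536},{"dx":-0.238,"dy":-0.276,"dz":-0.01,"twist":-0.536}]' 1 60; python3 - <<'E'
from h import *
st();go(.525,-.192,.20)
E
```

```text
time: 1.08
eef_pos: [0.3317, 0.1464, 0.2415]
ee_rot: [[-0.995, -0.098, 0.001], [-0.098, 0.995, -0.001], [-0.001, -0.001, -1.0]]
force: [0.5, 0.5, -0.1]
opening: 0.998
grasp_force: 0.0
t 1.075 p [0.3317 0.1464 0.2415] F [ 0.5  0.5 -0.1] op 0.998 g 0.0 j [  6.  -6. 109.  -0.  77. -90.]
to [ 0.525 -0.192  0.2  ] d [-0.1591 -0.3557  0.042 ] twist -0.0081
```

```bash
python3 -m creep '[{"dx":-0.028,"dy":-0.062,"dz":0.0},{"dx":-0.159,"dy":-0.356,"dz":0.04},{"dx":-0.159,"dy":-0.356,"dz":0.04},{"dx":-0.159,"dy":-0.356,"dz":0.04},{"dx":-0.159,"dy":-0.356,"dz":0.04},{"dx":-0.159,"dy":-0.356,"dz":0.04},{"dx":-0.159,"dy":-0.356,"dz":0.04},{"dx":-0.159,"dy":-0.356,"dz":0.04}]' >/dev/null; python3 - <<'E'
from h import *
st();c=cam("wrist","pics/w1.png");print(proj(c,[.528,-.192,.07]))
E
```

```text
t 1.075 p [0.3317 0.1464 0.2415] F [ 0.5  0.5 -0.1] op 0.998 g 0.0 j [  6.  -6. 109.  -0.  77. -90.]
[ -6.45026112 373.1394786 ]invalid input at $[0]: expected keys dx, dy, dz, twist
```

View pics/w1.png

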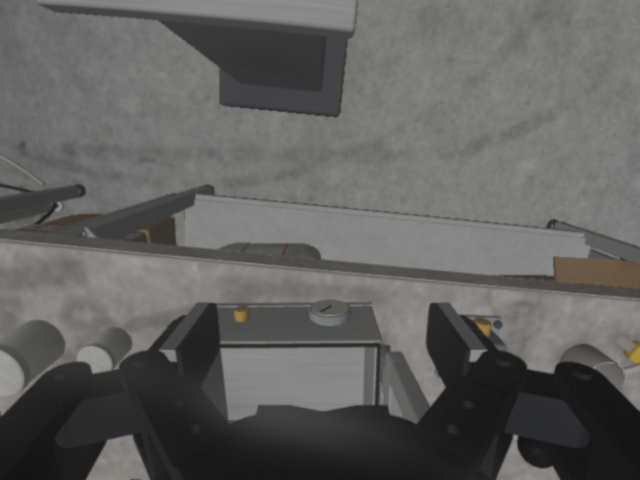

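The move was refused because "twist" is a required key. In this picture from the old pose, the chamber front and dial are at (300,320), the valve is at (495,325) and the tin at (15,360), where predicted. Repeating the move.

```bash
python3 -m creep '[{"dx":-0.028,"dy":-0.062,"dz":0.0,"twist":0},{"dx":-0.159,"dy":-0.356,"dz":0.04,"twist":0},{"dx":-0.159,"dy":-0.356,"dz":0.04,"twist":0},{"dx":-0.159,"dy":-0.356,"dz":0.04,"twist":0},{"dx":-0.159,"dy":-0.356,"dz":0.04,"twist":0},{"dx":-0.159,"dy":-0.356,"dz":0.04,"twist":0},{"dx":-0.159,"dy":-0.356,"dz":0.04,"twist":0},{"dx":-0.159,"dy":-0.356,"dz":0.04,"twist":0}]' >/dev/null; python3 - <<'E'
from h import *
st();c=cam("wrist","pics/w2.png");print(proj(c,[.528,-.192,.07]),proj(c,[.528,-.162,.07]))
E
```

```text
t 2.125 p [ 0.5267 -0.1859  0.2003] F [ 0.2 -0.  -0.1] op 1.0 g 0.0 j [ -31.   17.   89.    0.   74. -127.]
[314.92048248 238.00135908] [352.21771921 241.86540814]
```

View pics/w2.png

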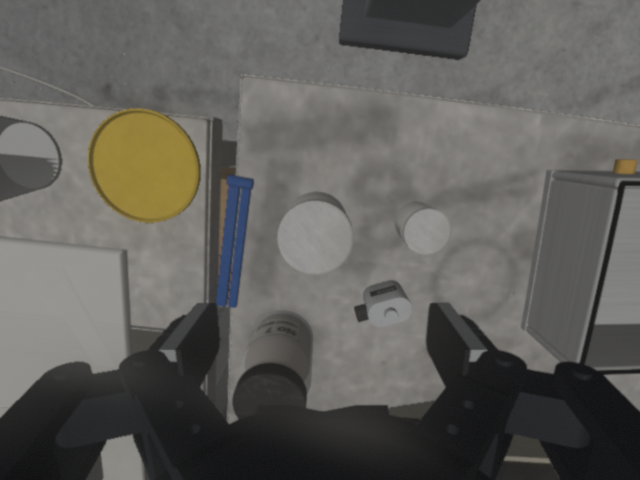

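Tin top at (315,236), predicted (315,238), so the position holds. The small tin is at (424,229), the jar cap at (270,388) and a blue tool at (238,240). I'll twist +0.8 so the fingers clear the blue tool and the jar, then descend.

```bash
python3 -m creep '[{"dx":0,"dy":-0.006,"dz":0.03,"twist":0.19},{"dx":0,"dy":-0.006,"dz":0.06,"twist":0.37},{"dx":0,"dy":-0.006,"dz":0.08,"twist":0.55},{"dx":0,"dy":-0.006,"dz":0.09,"twist":0.73},{"dx":0,"dy":-0.006,"dz":0.09,"twist":0.8},{"dx":0,"dy":-0.006,"dz":0.09,"twist":0.8}]' | head -2;  python3 - <<'E'
from h import *
st();go(.527,-.192,.016,YAW-.8)
E
```

```text
time: 2.92
eef_pos: [0.5267, -0.1908, 0.112]
t 2.925 p [ 0.5267 -0.1908  0.112 ] F [ 0.3 -0.7  0.5] op 1.001 g 0.0 j [-31.  22.  96.   0.  62. -82.]
to [ 0.527 -0.192  0.016] d [-0.001  -0.0008  0.096 ] twist 0.0028
```

```bash
python3 -m creep '[{"dx":0,"dy":0,"dz":0.03,"twist":0},{"dx":-0.001,"dy":-0.001,"dz":0.06,"twist":0},{"dx":-0.001,"dy":-0.001,"dz":0.085,"twist":0},{"dx":-0.001,"dy":-0.001,"dz":0.096,"twist":0},{"dx":-0.001,"dy":-0.001,"dz":0.096,"twist":0}]' | head -4; python3 -m creep '[{"dx":0,"dy":0,"dz":0,"twist":0},{"dx":0,"dy":0,"dz":0,"twist":0},{"dx":0,"dy":0,"dz":0,"twist":0},{"dx":0,"dy":0,"dz":0,"twist":0},{"dx":0,"dy":0,"dz":0,"twist":0}]' -1 40
```

```text
time: 3.55
eef_pos: [0.5269, -0.1938, 0.0153]
ee_rot: [[-0.77, 0.638, -0.001], [0.638, 0.77, 0.0], [0.001, -0.0, -1.0]]
force: [-1.0, 0.9, 0.4]
time: 4.18
eef_pos: [0.5283, -0.1949, 0.0169]
ee_rot: [[-0.769, 0.639, 0.003], [0.639, 0.769, -0.001], [-0.003, 0.001, -1.0]]
force: [0.1, 2.5, 6.4]
opening: 0.691
grasp_force: 42.5
```

Tin gripped (opening 0.69, about 59 mm). Lifting.

```bash
python3 -m creep '[{"dx":0,"dy":0,"dz":-0.03,"twist":0},{"dx":0,"dy":0,"dz":-0.08,"twist":0},{"dx":0,"dy":0,"dz":-0.14,"twist":0},{"dx":0,"dy":0,"dz":-0.17,"twist":-0.1},{"dx":0,"dy":0,"dz":-0.17,"twist":-0.1}]' ; python3 - <<'E'
from h import *
x,y=ch(0,-.01);go(x,y,.2)
E
```

```text
time: 4.8
eef_pos: [0.5285, -0.1956, 0.1885]
ee_rot: [[-0.829, 0.56, 0.006], [0.56, 0.829, -0.004], [-0.007, 0.0, -1.0]]
force: [0.0, -0.8, -1.3]
opening: 0.698
grasp_force: 43.3
to [0.5306 0.1166 0.2   ] d [ 0.1729  0.2598 -0.0126] twist -0.7005
```

```bash
python3 -m creep '[{"dx":0.017,"dy":0.026,"dz":-0.01,"twist":-0.1},{"dx":0.045,"dy":0.068,"dz":-0.013,"twist":-0.24},{"dx":0.077,"dy":0.115,"dz":-0.013,"twist":-0.38},{"dx":0.109,"dy":0.163,"dz":-0.013,"twist":-0.52},{"dx":0.137,"dy":0.206,"dz":-0.013,"twist":-0.64},{"dx":0.16,"dy":0.24,"dz":-0.013,"twist":-0.7},{"dx":0.173,"dy":0.26,"dz":-0.013,"twist":-0.7},{"dx":0.173,"dy":0.26,"dz":-0.013,"twist":-0.7}]' ; python3 - <<'E'
from h import *
st();x,y=ch(0,-.01);go(x,y,.025);c=cam("wrist","pics/w3.png");t=cam("top","pics/t3.png")
E
```

```text
time: 5.8
eef_pos: [0.5278, 0.1193, 0.1963]
ee_rot: [[-0.994, -0.107, -0.003], [-0.107, 0.994, 0.0], [0.003, 0.0, -1.0]]
force: [-0.9, 0.1, -1.6]
opening: 0.694
grasp_force: 43.5
t 5.8 p [0.5278 0.1193 0.1963] F [-0.9  0.1 -1.6] op 0.694 g 43.5 j [  1.  16.  92.   0.  73. -95.]
to [0.5306 0.1166 0.025 ] d [-0.003  -0.003   0.1713] twist 0.0012
```

View pics/w3.png

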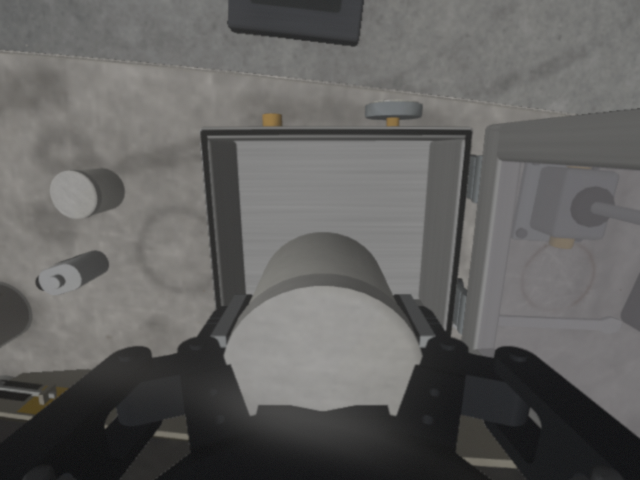

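The tin is held over the chamber (rim corners at (203,131) and (469,131)), upright between the pads. Lowering.

```bash
python3 -m creep '[{"dx":-0.002,"dy":-0.003,"dz":0.03,"twist":0},{"dx":-0.003,"dy":-0.003,"dz":0.07,"twist":0},{"dx":-0.003,"dy":-0.003,"dz":0.11,"twist":0},{"dx":-0.003,"dy":-0.003,"dz":0.14,"twist":0},{"dx":-0.003,"dy":-0.003,"dz":0.16,"twist":0},{"dx":-0.003,"dy":-0.003,"dz":0.167,"twist":0},{"dx":-0.003,"dy":-0.003,"dz":0.169,"twist":0},{"dx":-0.003,"dy":-0.003,"dz":0.169,"twist":0}]'
```

```text
time: 6.9
eef_pos: [0.5331, 0.1147, 0.03]
ee_rot: [[-0.994, -0.105, 0.001], [-0.105, 0.994, -0.0], [-0.001, -0.0, -1.0]]
force: [1.5, 0.4, -1.5]
opening: 0.687
grasp_force: 43.5
```

```bash
python3 -m creep '[{"dx":0,"dy":0,"dz":0.001,"twist":0},{"dx":0,"dy":0,"dz":0.003,"twist":0},{"dx":0,"dy":0,"dz":0.003,"twist":0}]'
```

```text
time: 7.28
eef_pos: [0.5325, 0.1151, 0.0264]
ee_rot: [[-0.994, -0.106, 0.0], [-0.106, 0.994, -0.0], [-0.0, -0.0, -1.0]]
force: [0.7, 0.3, -2.0]
opening: 0.696
grasp_force: 43.5
```

```bash
python3 -m creep '[{"dx":0,"dy":0,"dz":0.001,"twist":0},{"dx":0,"dy":0,"dz":0.002,"twist":0},{"dx":0,"dy":0,"dz":0.002,"twist":0}]'
```

```text
time: 7.65
eef_pos: [0.5325, 0.1151, 0.025]
ee_rot: [[-0.994, -0.106, 0.0], [-0.106, 0.994, -0.0], [-0.0, -0.0, -1.0]]
force: [-2.9, 0.1, 5.6]
opening: 0.693
grasp_force: 43.7
```

Contact with the floor. Releasing and lifting.

```bash
python3 -m creep '[{"dx":0,"dy":0,"dz":0,"twist":0},{"dx":0,"dy":0,"dz":0,"twist":0},{"dx":0,"dy":0,"dz":0,"twist":0},{"dx":0,"dy":0,"dz":-0.02,"twist":0},{"dx":0,"dy":0,"dz":-0.07,"twist":0},{"dx":0,"dy":0,"dz":-0.13,"twist":0},{"dx":0,"dy":0,"dz":-0.19,"twist":0},{"dx":0,"dy":0,"dz":-0.25,"twist":0}]' 1 40;  python3 -m creep '[{"dx":0,"dy":-0.01,"dz":-0.06,"twist":0},{"dx":0,"dy":-0.01,"dz":-0.12,"twist":0},{"dx":0,"dy":-0.01,"dz":-0.15,"twist":0},{"dx":0,"dy":-0.01,"dz":-0.15,"twist":0}]';python3 - <<'E'
from h import *
st();c=cam("scene","pics/s4.png");t=cam("top","pics/t4.png");w=cam("wrist","pics/w4.png")
go(.5165,.2435,.40)
b=(cv2.imread("pics/t4.png"))[180:300,200:380]
a=(cv2.imread("pics/s4.png"))[110:310,200:370]
b=cv2.resize(b,(450,300),interpolation=cv2.INTER_CUBIC);a=cv2.resize(a,(340,400),interpolation=cv2.INTER_CUBIC)
o=np.zeros((580,800,3),np.uint8);o[:400,:340]=a;o[:300,345:795]=b;o[302:572,345:705]=cv2.resize(c["pixels"]*0+w["pixels"],(360,270));cv2.imwrite("pics/m4.png",o)
E
```

```text
time: 8.65
eef_pos: [0.5323, 0.115, 0.2763]
ee_rot: [[-0.994, -0.106, 0.001], [-0.106, 0.994, -0.0], [-0.001, -0.0, -1.0]]
force: [0.8, -0.3, -0.5]
opening: 0.998
grasp_force: 0.0
time: 9.15
eef_pos: [0.5345, 0.1051, 0.4272]
ee_rot: [[-0.994, -0.106, 0.006], [-0.106, 0.994, -0.0], [-0.006, -0.001, -1.0]]
force: [0.6, 0.8, -0.9]
opening: 1.001
grasp_force: 0.0
t 9.15 p [0.5345 0.1051 0.4272] F [ 0.6  0.8 -0.9] op 1.001 g 0.0 j [ -1.  11.  66.   0. 102. -97.]
to [0.5165 0.2435 0.4   ] d [0.0019 0.1394 0.0227] twist -0.0003
```

View pics/m4.png

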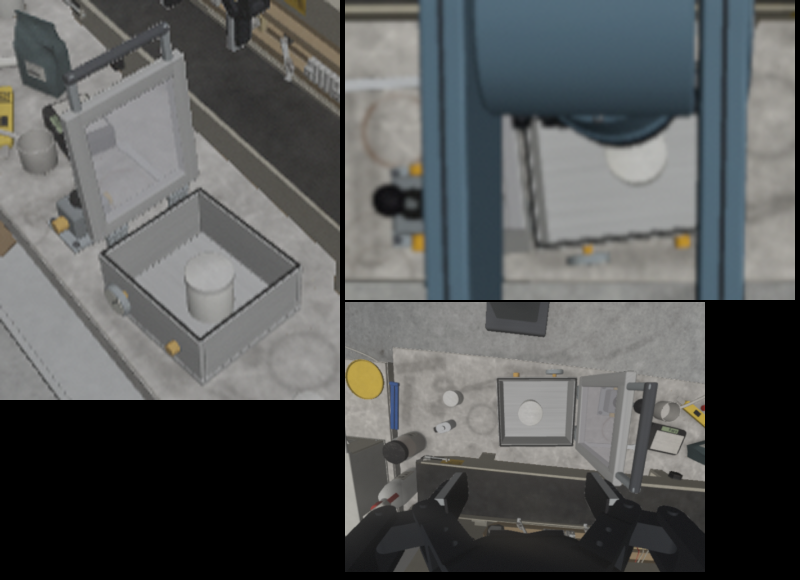

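The tin stands upright on the chamber floor. The cover is still open, with the bar from (69,75) to (167,31) in the scene part and (650,385) to (636,490) in the wrist part. Refining the bar position.

```bash
python3 - <<'E'
from h import *
s=cam("scene");w=cam("wrist")
n=tri(s,(234.5,147.5),w,(542,147));f=tri(s,(283.5,125.5),w,(517,334));print(n,f,(n[0]+f[0])/2)
h=np.r_[ch(0,.101),.098];print("hinge",h)
m=(n[0]+f[0])/2; yv=np.array([-np.sin(YAW),np.cos(YAW)]);dy=(m-h)[:2]@yv;dz=(m-h)[2];print("angle",np.arctan2(dz,-dy),np.hypot(dy,dz))
for th in (1.57,1.64,1.7,1.8):
  p=np.r_[ch(0,.101-.236*np.cos(th)),.098+.236*np.sin(th)];print(th,p.round(4),proj(w,p)*.5625+[345,302],(proj(s,p)-[200,110])*2)
E
```

```text
(array([0.44922767, 0.22989575, 0.3449732 ]), np.float64(0.001080204380975526)) (array([0.59368307, 0.26836549, 0.31337533]), np.float64(0.005494956987771216)) [0.52145537 0.24913062 0.32917426]
hinge [0.51876733 0.22692813 0.098     ]
angle 1.6647814082463828 0.23219903537478076
1.57 [0.5188 0.2267 0.334 ] [626.73568688 443.019366  ] [127.50739303  59.48266801]
1.64 [0.517  0.2432 0.3334] [639.62283423 442.88017591] [118.04788548  53.14642816]
1.7 [0.5155 0.2572 0.332 ] [650.0389093  442.55441777] [110.19369288  48.51213148]
1.8 [0.5131 0.2802 0.3278] [665.7561473  441.61552942] [97.72563859 42.44213351]
```

θ ≈ 1.65 rad, bar centre (0.517, 0.2455, 0.333).

```bash
python3 -m creep '[{"dx":0.001,"dy":0.03,"dz":0,"twist":0},{"dx":0.002,"dy":0.08,"dz":0.01,"twist":0},{"dx":0.002,"dy":0.12,"dz":0.02,"twist":0},{"dx":0.002,"dy":0.141,"dz":0.03,"twist":0},{"dx":0.002,"dy":0.141,"dz":0.04,"twist":0},{"dx":0.002,"dy":0.141,"dz":0.04,"twist":0}]' 1 20|head -2; python3 - <<'E'
from h import *
st();go(.517,.2455,.314);w=cam("wrist","pics/w5.png")
E
```

```text
time: 10.15
eef_pos: [0.5165, 0.244, 0.3829]
t 10.15 p [0.5165 0.244  0.3829] F [ 0.2  0.4 -0.1] op 1.0 g 0.0 j [ 14.  14.  68.  -0.  98. -82.]
to [0.517  0.2455 0.314 ] d [-0.0009  0.0015  0.0689] twist -0.0009
```

View pics/w5.png

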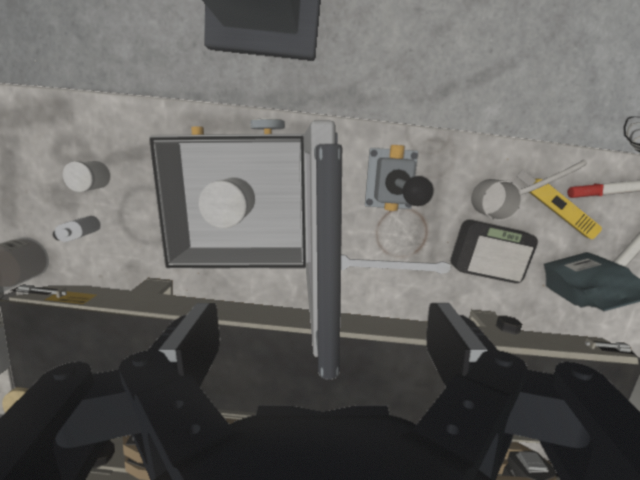

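The bar runs from (328,150) to (329,372), centred between the fingers and parallel to the pads. The ball is at (418,191). Descending and gripping.

```bash
python3 - <<'E'
from h import *
w=cam("wrist");print("ball",onz(w,(418,191),.157),"boot",onz(w,(398,180),.06),"bolts",onz(w,(398,152),.012),onz(w,(392,207),.012),"block top",[onz(w,p,.06) for p in((374,154),(418,156))])
E
python3 -m creep '[{"dx":-0.001,"dy":0.002,"dz":0.025,"twist":0},{"dx":-0.001,"dy":0.002,"dz":0.05,"twist":0},{"dx":-0.001,"dy":0.002,"dz":0.069,"twist":0},{"dx":-0.001,"dy":0.002,"dz":0.069,"twist":0}]' | sed -n '2p;4p'; python3 -m creep '[{"dx":0,"dy":0,"dz":0,"twist":0},{"dx":0,"dy":0,"dz":0,"twist":0},{"dx":0,"dy":0,"dz":0,"twist":0},{"dx":0,"dy":0,"dz":0,"twist":0},{"dx":0,"dy":0,"dz":0,"twist":0},{"dx":0,"dy":0,"dz":0,"twist":0}]' -1 25
```

```text
ball [0.48114636 0.34003303 0.157     ] boot [0.47853457 0.33874481 0.06      ] bolts [0.44290793 0.34307474 0.012     ] [0.5214774  0.34684684 0.012     ] block top [array([0.4492184 , 0.30276095, 0.06      ]), array([0.44549107, 0.35956211, 0.06      ])]
eef_pos: [0.5172, 0.246, 0.3144]
force: [-0.8, 0.1, 0.4]
time: 11.5
eef_pos: [0.5175, 0.2473, 0.3158]
ee_rot: [[-0.994, -0.106, 0.001], [-0.106, 0.994, 0.0], [-0.001, 0.0, -1.0]]
force: [-0.4, 0.1, 3.1]
opening: 0.154
grasp_force: 24.4
```

```bash
python3 - <<'E'
import numpy as np
t=1.657; Y=lambda t:.236*np.cos(t); Z=lambda t:.236*np.sin(t)
while t>0.001:
    step=.0332 if t>.3 else .0166
    r=[t-step*k for k in range(1,9)]; r=[max(q,0) for q in r]
    print(round(t,3),[(round(-(Y(q)-Y(t)),4),round(-(Z(q)-Z(t)),4)) for q in r]); t=r[-1]
E
```

```text
1.657 [(np.float64(-0.0078), np.float64(-0.0005)), (np.float64(-0.0156), np.float64(-0.0008)), (np.float64(-0.0235), np.float64(-0.0009)), (np.float64(-0.0313), np.float64(-0.0006)), (np.float64(-0.0391), np.float64(-0.0001)), (np.float64(-0.0469), np.float64(0.0006)), (np.float64(-0.0547), np.float64(0.0016)), (np.float64(-0.0624), np.float64(0.0029))]
1.391 [(np.float64(-0.0077), np.float64(0.0015)), (np.float64(-0.0153), np.float64(0.0033)), (np.float64(-0.0229), np.float64(0.0053)), (np.float64(-0.0304), np.float64(0.0076)), (np.float64(-0.0378), np.float64(0.0102)), (np.float64(-0.0451), np.float64(0.0129)), (np.float64(-0.0523), np.float64(0.0159)), (np.float64(-0.0595), np.float64(0.0192))]
1.126 [(np.float64(-0.007), np.float64(0.0035)), (np.float64(-0.0139), np.float64(0.0072)), (np.float64(-0.0207), np.float64(0.0112)), (np.float64(-0.0273), np.float64(0.0153)), (np.float64(-0.0338), np.float64(0.0197)), (np.float64(-0.0401), np.float64(0.0243)), (np.float64(-0.0463), np.float64(0.0291)), (np.float64(-0.0524), np.float64(0.0341))]
0.86 [(np.float64(-0.0059), np.float64(0.00
[... 647 characters left out ...]
56))]
0.329 [(np.float64(-0.0024), np.float64(0.0075)), (np.float64(-0.0046), np.float64(0.015)), (np.float64(-0.0065), np.float64(0.0226)), (np.float64(-0.0081), np.float64(0.0302)), (np.float64(-0.0095), np.float64(0.038)), (np.float64(-0.0107), np.float64(0.0457)), (np.float64(-0.0116), np.float64(0.0535)), (np.float64(-0.0122), np.float64(0.0613))]
0.063 [(np.float64(-0.0002), np.float64(0.0039)), (np.float64(-0.0004), np.float64(0.0078)), (np.float64(-0.0005), np.float64(0.0117)), (np.float64(-0.0005), np.float64(0.015)), (np.float64(-0.0005), np.float64(0.015)), (np.float64(-0.0005), np.float64(0.015)), (np.float64(-0.0005), np.float64(0.015)), (np.float64(-0.0005), np.float64(0.015))]
```

```bash
python3 -m creep '[{"dx":0,"dy":-0.004,"dz":-0.0002,"twist":0},{"dx":0,"dy":-0.011,"dz":-0.0005,"twist":0},{"dx":0,"dy":-0.019,"dz":-0.0008,"twist":0},{"dx":0,"dy":-0.028,"dz":-0.0007,"twist":0},{"dx":0,"dy":-0.037,"dz":-0.0002,"twist":0},{"dx":0,"dy":-0.0462,"dz":0.0006,"twist":0},{"dx":0,"dy":-0.0547,"dz":0.0016,"twist":0},{"dx":0,"dy":-0.0624,"dz":0.0029,"twist":0}]' - 30
```

```text
time: 12.5
eef_pos: [0.5243, 0.1844, 0.3121]
ee_rot: [[-0.994, -0.106, 0.0], [-0.106, 0.994, -0.0], [-0.0, -0.0, -1.0]]
force: [3.2, 3.3, 1.7]
opening: 0.151
grasp_force: 30.7
```

Following well. Next segment.

```bash
python3 -m creep '[{"dx":0,"dy":-0.0077,"dz":0.0015,"twist":0},{"dx":0,"dy":-0.0153,"dz":0.0033,"twist":0},{"dx":0,"dy":-0.0229,"dz":0.0053,"twist":0},{"dx":0,"dy":-0.0304,"dz":0.0076,"twist":0},{"dx":0,"dy":-0.0378,"dz":0.0102,"twist":0},{"dx":0,"dy":-0.0451,"dz":0.0129,"twist":0},{"dx":0,"dy":-0.0523,"dz":0.0159,"twist":0},{"dx":0,"dy":-0.0595,"dz":0.0192,"twist":0}]' - 30; python3 - <<'E'
from h import *
s=telemetry.get_state();p=s["eef_pos"]+[0,0,.019];h=np.r_[ch(0,.101),.098];d=p-h;a=-d[:2]@[-np.sin(YAW),np.cos(YAW)];print(np.arctan2(d[2],a),np.hypot(a,d[2]))
E
```

```text
time: 13.5
eef_pos: [0.5305, 0.1255, 0.2929]
ee_rot: [[-0.994, -0.106, 0.0], [-0.106, 0.994, -0.0], [-0.0, -0.0, -1.0]]
force: [4.9, -0.2, 6.9]
opening: 0.151
grasp_force: 31.1
1.1254795578548697 0.23703673300723288
```

```bash
python3 -m creep '[{"dx":0,"dy":-0.007,"dz":0.0035,"twist":0},{"dx":0,"dy":-0.0139,"dz":0.0072,"twist":0},{"dx":0,"dy":-0.0207,"dz":0.0112,"twist":0},{"dx":0,"dy":-0.0273,"dz":0.0153,"twist":0},{"dx":0,"dy":-0.0338,"dz":0.0197,"twist":0},{"dx":0,"dy":-0.0401,"dz":0.0243,"twist":0},{"dx":0,"dy":-0.0463,"dz":0.0291,"twist":0},{"dx":0,"dy":-0.0524,"dz":0.0341,"twist":0}]' - 35; python3 - <<'E'
from h import *
s=telemetry.get_state();p=s["eef_pos"]+[0,0,.019];h=np.r_[ch(0,.101),.098];d=p-h;a=-d[:2]@[-np.sin(YAW),np.cos(YAW)];print(np.arctan2(d[2],a),np.hypot(a,d[2]))
E
```

```text
time: 14.5
eef_pos: [0.5359, 0.0735, 0.2587]
ee_rot: [[-0.994, -0.106, -0.0], [-0.106, 0.994, 0.0], [0.0, 0.0, -1.0]]
force: [4.2, -2.6, 3.1]
opening: 0.15
grasp_force: 34.5
0.861064659698841 0.23689091644449314
```

```bash
python3 -m creep '[{"dx":0,"dy":-0.0059,"dz":0.0052,"twist":0},{"dx":0,"dy":-0.0115,"dz":0.0106,"twist":0},{"dx":0,"dy":-0.017,"dz":0.0162,"twist":0},{"dx":0,"dy":-0.0223,"dz":0.022,"twist":0},{"dx":0,"dy":-0.0274,"dz":0.0279,"twist":0},{"dx":0,"dy":-0.0324,"dz":0.034,"twist":0},{"dx":0,"dy":-0.0371,"dz":0.0403,"twist":0},{"dx":0,"dy":-0.0416,"dz":0.0467,"twist":0}]'; python3 - <<'E'
from h import *
s=telemetry.get_state();p=s["eef_pos"]+[0,0,.019];h=np.r_[ch(0,.101),.098];d=p-h;a=-d[:2]@[-np.sin(YAW),np.cos(YAW)];print(np.arctan2(d[2],a),np.hypot(a,d[2]))
E
```

```text
time: 15.5
eef_pos: [0.5403, 0.0324, 0.2119]
ee_rot: [[-0.994, -0.106, -0.0], [-0.106, 0.994, 0.0], [-0.0, 0.0, -1.0]]
force: [5.4, -1.8, -0.3]
opening: 0.146
grasp_force: 34.1
0.5965885748154358 0.2366118591272537
```

```bash
python3 -m creep '[{"dx":0,"dy":-0.0043,"dz":0.0066,"twist":0},{"dx":0,"dy":-0.0083,"dz":0.0133,"twist":0},{"dx":0,"dy":-0.0122,"dz":0.0201,"twist":0},{"dx":0,"dy":-0.0158,"dz":0.027,"twist":0},{"dx":0,"dy":-0.0192,"dz":0.0341,"twist":0},{"dx":0,"dy":-0.0223,"dz":0.0413,"twist":0},{"dx":0,"dy":-0.0252,"dz":0.0486,"twist":0},{"dx":0,"dy":-0.0278,"dz":0.056,"twist":0}]'; python3 - <<'E'
from h import *
s=telemetry.get_state();p=s["eef_pos"]+[0,0,.019];h=np.r_[ch(0,.101),.098];d=p-h;a=-d[:2]@[-np.sin(YAW),np.cos(YAW)];print(np.arctan2(d[2],a),np.hypot(a,d[2]))
E
```

```text
time: 16.5
eef_pos: [0.5433, 0.0054, 0.1558]
ee_rot: [[-0.994, -0.106, 0.0], [-0.106, 0.994, 0.001], [-0.0, 0.001, -1.0]]
force: [5.8, 4.4, -2.5]
opening: 0.147
grasp_force: 34.1
0.33197945628888664 0.23576962057691994
```

Slower now, over the last 78 mm.

```bash
python3 -m creep '[{"dx":0,"dy":-0.002,"dz":0.006,"twist":0},{"dx":0,"dy":-0.0037,"dz":0.012,"twist":0},{"dx":0,"dy":-0.0053,"dz":0.018,"twist":0},{"dx":0,"dy":-0.0067,"dz":0.024,"twist":0},{"dx":0,"dy":-0.008,"dz":0.03,"twist":0},{"dx":0,"dy":-0.0091,"dz":0.036,"twist":0},{"dx":0,"dy":-0.01,"dz":0.042,"twist":0},{"dx":0,"dy":-0.0108,"dz":0.047,"twist":0}]'; python3 -m creep '[{"dx":0,"dy":-0.0004,"dz":0.004,"twist":0},{"dx":0,"dy":-0.0008,"dz":0.008,"twist":0},{"dx":0,"dy":-0.0012,"dz":0.0115,"twist":0},{"dx":0,"dy":-0.0014,"dz":0.015,"twist":0},{"dx":0,"dy":-0.0016,"dz":0.0175,"twist":0},{"dx":0,"dy":-0.0017,"dz":0.0195,"twist":0},{"dx":0,"dy":-0.0018,"dz":0.0215,"twist":0},{"dx":0,"dy":-0.0019,"dz":0.0235,"twist":0}]'
```

```text
time: 17.5
eef_pos: [0.5443, -0.0042, 0.1088]
ee_rot: [[-0.994, -0.106, -0.0], [-0.106, 0.994, 0.003], [-0.0, 0.003, -1.0]]
force: [6.1, 9.1, -1.4]
opening: 0.145
grasp_force: 34.2
time: 18.5
eef_pos: [0.5445, -0.0053, 0.0875]
ee_rot: [[-0.994, -0.106, 0.0], [-0.106, 0.994, 0.004], [-0.001, 0.004, -1.0]]
force: [-3.7, 12.2, 25.6]
opening: 0.149
grasp_force: 36.7
```

Contact with 25 N up, but the TCP is at 0.0875, about 8 mm above where I expect it. Checking with one mosaic before pressing further.

```bash
python3 - <<'E'
from h import *
c=cam("scene","pics/s6.png");w=cam("wrist","pics/w6.png");t=cam("top","pics/t6.png")
o=np.zeros((600,800,3),np.uint8)
o[:,:440]=cv2.resize(c["pixels"][190:340,235:345],(440,600),interpolation=cv2.INTER_CUBIC)
o[:270,440:800]=cv2.resize(w["pixels"],(360,270),interpolation=cv2.INTER_AREA)
o[280:580,440:800]=cv2.resize(t["pixels"][190:290,260:380],(360,300),interpolation=cv2.INTER_CUBIC)
cv2.imwrite("pics/m6.png",o)
S=lambda p:((proj(c,p)-[235,190])*4).round(1); W=lambda p:(proj(w,p)*.5625+[440,0]).round(1)
for th in(0,.02,.04,.06):
  out=[]
  for x in(-.07,.07): out.append(S(np.r_[ch(x,.101-.236*np.cos(th)),.098+.236*np.sin(th)]));out.append(W(np.r_[ch(x,.101-.236*np.cos(th)),.098+.236*np.sin(th)]))
  for x in(-.085,.085):
    r=.196;p=np.r_[ch(x,.101-r*np.cos(th)+.008*np.sin(th)*-1),.098+r*np.sin(th)+.008*np.cos(th)];out.append(S(p));out.append(W(p))
  print(th,[q.tolist() for q in out])
print("rim corners",[S(np.r_[ch(x,-.095),.088]).tolist() for x in(-.085,.085)])
st()
E
```

```text
0 [[324.3, 385.6], [618.5, 80.0], [497.7, 250.9], [619.2, 254.6], [255.9, 350.1], [687.1, 53.5], [467.4, 191.8], [667.5, 276.1]]
0.02 [[324.1, 380.7], [618.6, 80.0], [498.1, 245.8], [619.2, 259.4], [255.8, 346.1], [689.1, 52.5], [467.9, 187.6], [668.4, 280.5]]
0.04 [[323.8, 375.6], [618.7, 79.9], [498.4, 240.6], [619.4, 264.4], [255.5, 342.0], [691.4, 51.5], [468.2, 183.4], [669.5, 285.1]]
0.06 [[323.4, 370.5], [619.1, 79.7], [498.5, 235.3], [619.7, 269.6], [255.2, 337.8], [694.0, 50.4], [468.4, 179.0], [670.7, 290.0]]
rim corners [[257.3, 368.7], [466.2, 211.1]]
t 18.65 p [ 0.5445 -0.0053  0.0876] F [ 0.1 10.9 14.8] op 0.146 g 35.6 j [ -12.   22.   99.    0.   58. -109.]
```

View pics/m6.png

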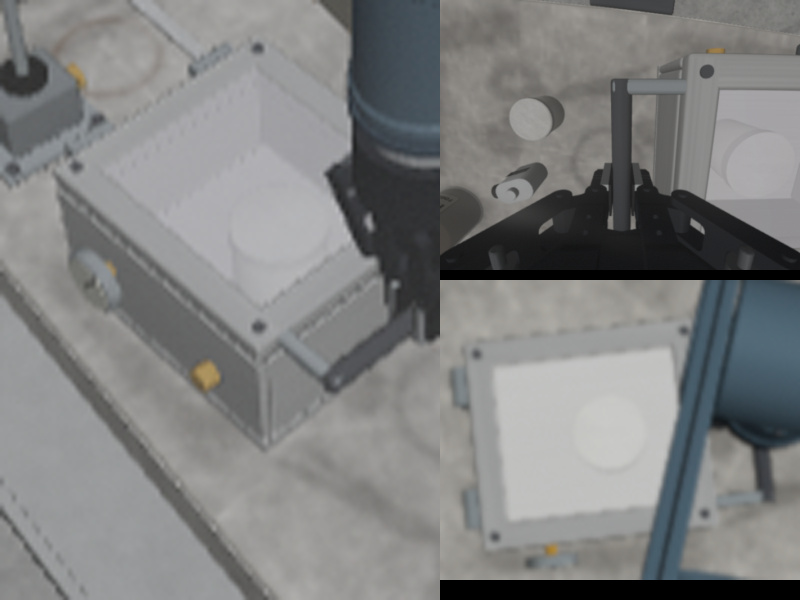

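The cover lies flat on the rim, or within about 0.02 rad of it. The bar end is at (334,381) in the scene part, and θ=0 predicts (324,386). So the bar probably sits lower in the pads than I assumed. I'll press on gently with a light grip to be sure it is shut before letting go.

```bash
python3 -m creep '[{"dx":0,"dy":0,"dz":0,"twist":0},{"dx":0,"dy":0,"dz":0.001,"twist":0},{"dx":0,"dy":0,"dz":0.002,"twist":0},{"dx":0,"dy":0,"dz":0.002,"twist":0}]' - 20; python3 -m creep '[{"dx":0,"dy":0,"dz":0.001,"twist":0},{"dx":0,"dy":0,"dz":0.002,"twist":0},{"dx":0,"dy":0,"dz":0.002,"twist":0}]'
```

```text
time: 19.15
eef_pos: [0.5446, -0.0053, 0.0875]
ee_rot: [[-0.994, -0.106, 0.002], [-0.106, 0.994, 0.003], [-0.002, 0.003, -1.0]]
force: [-4.7, 12.0, 27.5]
opening: 0.145
grasp_force: 37.1
time: 19.52
eef_pos: [0.5446, -0.0054, 0.087]
ee_rot: [[-0.994, -0.107, 0.003], [-0.107, 0.994, 0.003], [-0.003, 0.002, -1.0]]
force: [-8.8, 13.4, 39.5]
opening: 0.151
grasp_force: 38.5
```

It's a rigid stop: +4 mm commanded moved it 0.5 mm while the force rose to 39 N. The cover is on the rim. I'll take off the preload and release with a small opening.

```bash
python3 -m creep '[{"dx":0,"dy":0,"dz":-0.003,"twist":0},{"dx":0,"dy":0,"dz":-0.004,"twist":0},{"dx":0,"dy":0,"dz":-0.004,"twist":0}]' | tail -3;  python3 -m creep '[{"dx":0,"dy":0,"dz":0,"twist":0},{"dx":0,"dy":0,"dz":0,"twist":0},{"dx":0,"dy":0,"dz":0,"twist":0}]' -0.35 20|tail -3; python3 - <<'E'
from h import *
c=cam("scene","pics/s7.png")
a=cv2.imread("pics/s6.png").astype(int);b=c["pixels"].astype(int)
m=np.abs(a-b).max(2)>30; m2=m[240:345,290:330]; print("changed px near bar end",m2.sum(),m.sum())
S=lambda p:proj(c,p).round(1)
E
```

```text
force: [0.6, 11.7, 11.1]
opening: 0.147
grasp_force: 35.6
force: [-0.2, -0.5, 0.8]
opening: 0.325
grasp_force: 0.0
changed px near bar end 49 1194
```

```bash
python3 - <<'E'
from h import *
a=cv2.imread("pics/s6.png",0);b=cv2.imread("pics/s7.png",0)
def sh(x,y,r):
    A=a[y-r:y+r,x-r:x+r].astype(np.float64);B=b[y-r:y+r,x-r:x+r].astype(np.float64)
    return cv2.phaseCorrelate(A,B,cv2.createHanningWindow((2*r,2*r),cv2.CV_64F))
for p in((300,272,8),(312,282,8),(254,231,8),(287,295,8)): print(p,sh(*p))
st()
E
python3 -m creep '[{"dx":0,"dy":0,"dz":-0.01,"twist":0},{"dx":0,"dy":0,"dz":-0.03,"twist":0},{"dx":0,"dy":0,"dz":-0.06,"twist":0},{"dx":0,"dy":0,"dz":-0.1,"twist":0},{"dx":0,"dy":0,"dz":-0.15,"twist":0},{"dx":0,"dy":0,"dz":-0.19,"twist":0},{"dx":0,"dy":0,"dz":-0.19,"twist":0}]' | sed -n '2p;4p'
python3 - <<'E'
from h import *
t=cam("top","pics/t8.png");c=cam("scene","pics/s8.png");w=cam("wrist","pics/w8.png")
b=cv2.imread("pics/s8.png",0);a=cv2.imread("pics/s7.png",0);r=8
for x,y in((300,272),(312,282)):
    print(cv2.phaseCorrelate(*[i[y-r:y+r,x-r:x+r].astype(float) for i in(a,b)],cv2.createHanningWindow((16,16),cv2.CV_64F)))
# dark bar in wrist view: blob near the prediction
for th in(0,.036):
  e=[np.r_[ch(x,.101-.236*np.cos(th)),.098+.236*np.sin(th)] for x in(-.07,.07)]; print(th,[(proj(w,p).round(1),proj(c,p).round(1)) for p in e])
for n,cc in(("w",w),("s",c)):
  g=cc["pixels"];k=(cv2.cvtColor(g,cv2.COLOR_BGR2GRAY)<75).astype(np.uint8)
  q=proj(cc,np.r_[ch(0,-.135),.098]).astype(int);l,L,st_,_=cv2.connectedComponentsWithStats(k)
  for i in np.unique(L[max(q[1]-15,0):q[1]+15,max(q[0]-15,0):q[0]+15]):
    if i:
      pts=cv2.findNonZero((L==i).astype(np.uint8));print(n,q,st_[i],cv2.minAreaRect(pts))
E
```

```text
(300, 272, 8) ((0.011978542369978307, 0.10761188637907804), 0.9727291112533726)
(312, 282, 8) ((0.07100523381643598, -0.45210399413932656), 0.9036995809985656)
(254, 231, 8) ((0.007385566670329524, -0.05021255187206819), 0.9915931052808593)
(287, 295, 8) ((-0.07698130922308266, -0.11003062994874746), 0.9339999096658228)
t 20.325 p [ 0.544  -0.0081  0.0855] F [-0.3 -0.3  0.5] op 0.326 g 0.0 j [ -13.   22.  100.   -0.   58. -109.]
eef_pos: [0.5464, -0.0083, 0.2806]
force: [-0.1, -0.5, -0.9]
((0.015940394922028922, -0.10514356578961426), 0.9595375136684747)
((0.013034416359628764, -0.008479434510020312), 0.8519737446563138)
0 [(array([323.1, 145.2]), array([316.1, 286.4])), (array([323.1, 293.3]), array([359.4, 252.7]))]
0.036 [(array([323.3, 145.2]), array([316. , 284.2])), (array([323.2, 296.8]), array([359.6, 250.4]))]
w [323 223] [ 319  146   14  147 1866] ((325.5, 219.0), (146.0, 13.0), 90.0)
s [338 269] [351 255   2   2   2] ((351.5, 255.5), (1.4142135381698608, 0.0), 135.0)
s [338 269] [347 258   2   2   2] ((347.5, 258.5), (1.4142135381698608, 0.0), 135.0)
s [338 269] [343 262   1   1   1] ((343.0, 262.0), (0.0, 0.0), 0.0)
s [338 269] [339 265   1   1   1] ((339.0, 265.0), (0.0, 0.0), 0.0)
s [338 269] [334 269   1   1   1] ((334.0, 269.0), (0.0, 0.0), 0.0)
```

The release moved the cover by no more than 0.1 px. In the wrist view the bar is 147 px long, against 148 predicted for shut and 152 for 0.036 rad open, so the cover is shut. Now the lever: close the fingers and go to the far side of the ball.

```bash
python3 - <<'E'
from h import *
b=np.array([.481,.340]);v=np.array([-.047,.999])
go(*(b+.065*v),.28)
E
```

```text
to [0.4779 0.4049 0.28  ] d [ 0.022   0.4173 -0.0045] twist -0.0003
```

```bash
python3 -m creep '[{"dx":0.002,"dy":0.035,"dz":0,"twist":0},{"dx":0.005,"dy":0.09,"dz":0,"twist":0},{"dx":0.008,"dy":0.15,"dz":0,"twist":0},{"dx":0.011,"dy":0.21,"dz":0,"twist":0},{"dx":0.014,"dy":0.27,"dz":0,"twist":0},{"dx":0.017,"dy":0.33,"dz":0,"twist":0},{"dx":0.02,"dy":0.385,"dz":0,"twist":0},{"dx":0.022,"dy":0.417,"dz":0,"twist":0}]' -1 20 | head -2;python3 -m creep '[{"dx":0,"dy":0,"dz":0,"twist":0},{"dx":0,"dy":0,"dz":0,"twist":0}]'| sed -n '2p;4,5p'; python3 - <<'E'
from h import *
st();w=cam("wrist","pics/w9.png");print("pred ball",proj(w,[.481,.34,.157]))
g=cv2.cvtColor(w["pixels"],cv2.COLOR_BGR2GRAY);k=(g<45).astype(np.uint8)
l,L,S,c=cv2.connectedComponentsWithStats(k)
for i in range(1,l):
    if S[i][4]>150: print(S[i],c[i].round(1))
b=np.array([.481,.340]);v=np.array([-.047,.999]);go(*(b+.06*v),.127);go(*(b+.031*v),.127);go(*(b-.028*v),.127)
E
```

```text
time: 22.35
eef_pos: [0.4767, 0.4068, 0.2737]
eef_pos: [0.4782, 0.4037, 0.2745]
force: [1.0, -0.1, 0.9]
opening: -0.002
t 22.6 p [0.4782 0.4037 0.2745] F [ 1.  -0.1  0.9] op -0.002 g 0.0 j [ 30.  22.  72.  -0.  86. -66.]
pred ball [239.64253038 236.44333463]
[591 158  49  16 460] [612.4 166.5]
[319 292   8  37 237] [322.6 311.7]
[   11   318   623   162 55775] [328.  424.3]
to [0.4782 0.3999 0.127 ] d [ 0.0005 -0.0032  0.148 ] twist -0.0011
to [0.4795 0.371  0.127 ] d [ 0.0022 -0.0321  0.148 ] twist -0.0011
to [0.4823 0.312  0.127 ] d [ 0.0056 -0.091   0.1481] twist -0.0011
```

```bash
python3 - <<'E'
from h import *
g=cv2.imread("pics/w9.png",0)[190:290,190:290]
print(g.min()); k=(g<65).astype(np.uint8);l,L,S,c=cv2.connectedComponentsWithStats(k)
for i in range(1,l):
    if S[i][4]>60: print(S[i],c[i]+190)
print(cv2.HoughCircles(cv2.GaussianBlur(g,(3,3),0),cv2.HOUGH_GRADIENT,1,30,param1=80,param2=12,minRadius=10,maxRadius=30))
E
python3 -m creep '[{"dx":0,"dy":0,"dz":0.03,"twist":0},{"dx":0,"dy":0,"dz":0.07,"twist":0},{"dx":0,"dy":0,"dz":0.11,"twist":0},{"dx":0,"dy":0,"dz":0.14,"twist":0},{"dx":0,"dy":0,"dz":0.148,"twist":0},{"dx":0,"dy":0,"dz":0.148,"twist":0}]' | sed -n '2p;4p'
```

```text
43
[95  0  3 40 73] [286.31506849 208.71232877]
[  29    6   59   59 1950] [247.3        226.57692308]
[[[48.5 44.5 20.7]
  [72.5 21.5 16. ]
  [91.5 77.5 21.4]]]
eef_pos: [0.479, 0.4038, 0.1282]
force: [-0.2, 0.7, -0.0]
```

Ball circle at (238.5,234.5), predicted (239.6,236.4), so it agrees. Pushing to near full stroke.

```bash
python3 -m creep '[{"dx":0.001,"dy":-0.012,"dz":0,"twist":0},{"dx":0.002,"dy":-0.028,"dz":0,"twist":0},{"dx":0.003,"dy":-0.04,"dz":0,"twist":0},{"dx":0.004,"dy":-0.05,"dz":0,"twist":0},{"dx":0.0045,"dy":-0.06,"dz":0,"twist":0},{"dx":0.005,"dy":-0.07,"dz":0,"twist":0},{"dx":0.005,"dy":-0.08,"dz":0,"twist":0},{"dx":0.005,"dy":-0.085,"dz":0,"twist":0}]' | sed -n '1,2p;4p'; python3 -m creep '[{"dx":0,"dy":-0.002,"dz":0,"twist":0},{"dx":0,"dy":-0.004,"dz":0,"twist":0},{"dx":0,"dy":-0.004,"dz":0,"twist":0}]' | sed -n '1,2p;4p'
```

```text
time: 24.4
eef_pos: [0.4817, 0.3193, 0.1272]
force: [-0.6, 6.3, -5.1]
time: 24.78
eef_pos: [0.4821, 0.3159, 0.1272]
force: [-1.2, 6.0, -3.8]
```

```bash
python3 -m creep '[{"dx":0,"dy":-0.002,"dz":0,"twist":0},{"dx":0,"dy":-0.004,"dz":0,"twist":0},{"dx":0,"dy":-0.004,"dz":0,"twist":0}]' | sed -n '1,2p;4p';python3 -m creep '[{"dx":0,"dy":-0.002,"dz":0,"twist":0},{"dx":0,"dy":-0.004,"dz":0,"twist":0},{"dx":0,"dy":-0.004,"dz":0,"twist":0}]' | sed -n '1,2p;4p'
```

```text
time: 25.15
eef_pos: [0.4823, 0.3122, 0.127]
force: [-1.3, 6.1, -6.0]
time: 25.52
eef_pos: [0.4825, 0.3095, 0.127]
force: [-1.7, 12.3, -7.9]
```

Stop reached: the force jumped to 12 N. I'll press 1.5 mm more and hold for about 2.2 s.

```bash
python3 -m creep '[{"dx":0,"dy":-0.0015,"dz":0,"twist":0},{"dx":0,"dy":-0.0015,"dz":0,"twist":0},{"dx":0,"dy":-0.0015,"dz":0,"twist":0},{"dx":0,"dy":-0.0015,"dz":0,"twist":0},{"dx":0,"dy":-0.0015,"dz":0,"twist":0},{"dx":0,"dy":-0.0015,"dz":0,"twist":0},{"dx":0,"dy":-0.0015,"dz":0,"twist":0},{"dx":0,"dy":-0.0015,"dz":0,"twist":0}]' | sed -n '1,2p;4p';python3 -m creep '[{"dx":0,"dy":0,"dz":0,"twist":0},{"dx":0,"dy":0,"dz":0,"twist":0},{"dx":0,"dy":0,"dz":0,"twist":0},{"dx":0,"dy":0,"dz":0,"twist":0},{"dx":0,"dy":0,"dz":0,"twist":0},{"dx":0,"dy":0,"dz":0,"twist":0},{"dx":0,"dy":0,"dz":0,"twist":0},{"dx":0,"dy":0,"dz":0,"twist":0}]' | sed -n '1,2p;4p'; python3 -m creep '[{"dx":0,"dy":0,"dz":0,"twist":0},{"dx":0,"dy":0.012,"dz":0,"twist":0},{"dx":0,"dy":0.03,"dz":0,"twist":0},{"dx":0,"dy":0.055,"dz":0,"twist":0},{"dx":0,"dy":0.08,"dz":0,"twist":0},{"dx":0,"dy":0.1,"dz":0,"twist":0},{"dx":0,"dy":0.105,"dz":-0.02,"twist":0},{"dx":0,"dy":0.105,"dz":-0.06,"twist":0}]' | sed -n '1,2p;4p';  python3 -m creep '[{"dx":0,"dy":0,"dz":-0.05,"twist":0},{"dx":0,"dy":0,"dz":-0.09,"twist":0},{"dx":0,"dy":0,"dz":-0.09,"twist":0}]' | sed -n '1,2p;4p'; python3 - <<'E'
from h import *
w=cam("wrist","pics/w10.png");u=proj(w,[.481,.34,.157]);print("pred",u)
x,y=(u-50).astype(int);g=w["pixels"][y:y+100,x:x+100];g=cv2.cvtColor(g,cv2.COLOR_BGR2GRAY)
r=cv2.HoughCircles(cv2.GaussianBlur(g,(3,3),0),cv2.HOUGH_GRADIENT,1,30,param1=80,param2=12,minRadius=10,maxRadius=30);print(None if r is None else r[0]+[x,y,0])
# cover / tin / jar checks: scene change near cover corner, jar, bystanders
b=cam("scene","pics/s10.png");B=cv2.cvtColor(b["pixels"],cv2.COLOR_BGR2GRAY);A8=cv2.imread("pics/s8.png",0);A0=cv2.imread("pics/scene0.png",0)
def sh(A,x,y,r):return cv2.phaseCorrelate(A[y-r:y+r,x-r:x+r].astype(float),B[y-r:y+r,x-r:x+r].astype(float),cv2.createHanningWindow((2*r,2*r),cv2.CV_64F))
print("cover",sh(A8,300,272,8),"bar",sh(A8,312,282,8),"jar",sh(A0,440,313,20),"small",sh(A0,355,318,12));st()
E
```

```text
time: 26.52
eef_pos: [0.4825, 0.3094, 0.127]
force: [-1.9, 16.0, -6.9]
time: 27.52
eef_pos: [0.4825, 0.3094, 0.127]
force: [-1.6, 15.5, -7.3]
time: 28.52
eef_pos: [0.4715, 0.4103, 0.1863]
force: [0.4, -0.2, -0.3]
time: 28.9
eef_pos: [0.4744, 0.4115, 0.2824]
force: [-0.3, 0.2, -0.5]
pred [230.90827617 236.17822692]
[[227.5        234.5         19.39999962]
 [253.5        210.5         15.60000038]
 [279.5        261.5         26.79999924]]
cover ((0.02819095309765629, -0.029577340641154137), 0.9565407069576798) bar ((0.05756032374090658, 0.24186807760780216), 0.9314947672870537) jar ((0.008333388108617612, 0.01128667296101682), 0.9737359587041481) small ((0.03406108082638326, 0.1272752315773804), 0.9750520832673892)
t 29.0 p [0.4728 0.4104 0.2778] F [-0.4 -0.3 -0.3] op -0.002 g 0.0 j [ 31.  21.  72.  -0.  86. -65.]
```

The lever was held at its stop for about 2.1 s. The ball is back at its upright position, and the cover and jar have not moved.

```bash
python3 -m creep '[{"dx":0,"dy":0,"dz":0,"twist":0},{"dx":0,"dy":0,"dz":0,"twist":0}]' >/dev/null; python3 -c "
from bench import arm
print(arm.sign_off())"
```

```text
the job is handed in; nothing more can be done
None
```

The job is handed in after about 29 s of robot time: the tin stands upright in the chamber, the cover was lowered in the grip until shut, the lever was then held at its stop for about 2 s and sprang back upright, and the jar was not moved. The highest force I read was about 40 N at the wrist, while pressing the cover's bar with the fingers to confirm it was shut.

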